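# Start up the stereo microscope for transmitted light

### The arm

A 6-joint arm with a two-finger parallel gripper is mounted at the origin on the work surface. World frame = base frame: x ahead of the robot, y to its left, z up, the work surface at z = 0. Lengths are in m, angles in rad, forces in N, time in s.
With the tool pointing down it reaches from about 0.425 to 0.925 m from the base axis. Payload 12.5 kg.
Tool frame: the origin (TCP) lies midway between the tips of the shut fingers; the grasp point (between the pads) lies manip.tcp_to_grasp behind it (manip.tcp_to_grasp is the distance from the TCP to the grasp point, in m); z points along the fingers, y is the line along which they close (so a half turn about z gives the same grasp; the last joint's range is limited). The gripper opens to 85 mm and grips with 20 to 120 N. Pads are 22 mm wide; open, the fingers measure 114 mm over their backs; the gripper's body (76 mm by 85 mm) begins 54 mm behind the grasp point. The pads swing forward as they close: fully open they stand 13 mm farther back than shut.
Start: joints at [-1.305, 0.491, 1.559, -0, 1.092, -0.106], TCP at [0.227, -0.582, 0.231] pointing down, gripper open.
Joint ranges: [-3.1, 3.1], [-0.84, 2.19], [0.05, 2.79], [-1.13, 4.28], [0.06, 2.93], [-2.69, 2.69]. Speed limits (rad/s): [2.22, 2.22, 2.79, 3.14, 3.14, 3.14].

### API

Orientations are given as [roll, pitch, yaw] about the fixed x, y, z axes, in that order (R = Rz(yaw) Ry(pitch) Rx(roll)).
In Python, from cell import manip gives the robot as it stands.
- The arm moves only by the tool drive_tool, never from a script. Its argument "rows" is a list that holds one entry, the list of rows, each a list of 5 numbers: the finger opening in cm, from 0 to 8.54, then the shift along the tool's x, y, z in cm, then the turn about the tool's z in degrees. A call has exactly 8 rows; each row shifts and turns the commanded pose from where the row before left it, along the tool's axes as they then stand; what a row does not reach is not made up. A row lasts 1/12 s, in which the tool goes at most 41.7 mm and 7.16 degrees, less where a joint would pass 70% of its speed; a pose out of reach is approached as far as the arm can. A call is refused whole if a number of a shift passes 4.17 or a number of a turn 7.16, either way. A call with a gripper value outside its range is refused whole. The fingers move at their own pace and stop on an object; the grip force is fixed at half the most. Time passes only in rows, so rows that do not move let the fingers close, or fill a call up. It gives the time, the measured TCP pose, the force, the opening and the grip force at its end, in the units of the state.
- manip.read_state(): the state, without advancing time (a new reading comes with each control period).
- manip.read_camera(name): name is "side" or "top"; returns the picture (384x512x3 uint8, red, green, blue); there is no depth.
- manip.get_calibration(name): a dict with "vfov" (degrees; the focal length in pixels is half the picture's height over the tangent of half this angle, whatever the lens; pixels are square), "cx", "cy" (the principal point, pixels), "pose" (4x4, takes a point from camera to world coordinates). Camera axes: x right, y up, looking along -z (the intrinsics and any distortion apply to the point x, -y, -z); pixel columns grow to the right and rows downward; lengths in m; the calibration is good to about 2 mm. A picture is of the moment at which its call begins. get_calibration takes no time and is no camera call.
- manip.job_done(): hands the job in; it is judged then, once.
The state is a dict: "time": time; "joint_positions": joint angles; "joint_velocities": joint speeds; "tau": joint torques, N m; "ee_pos": TCP position; "eef_rot": TCP orientation; "wrist_force": force on the tool from outside, world axes, zero at the start; "moment": the same for the moment, N m; "finger_gap": finger opening in m; "finger_force": force on a finger pad.
Only numpy, scipy, OpenCV 4.12 (cv2) and the standard library are available. Lean on these libraries where they do the work, as an engineer would, in place of code of your own. Each camera call takes 0.05 s, during which the arm holds its last target. There are 200 camera calls.

### The job

Start up the stereo microscope for transmitted light by pressing with the fingertips, in this order: push the mains rocker of the power unit over to on, then push its transmitted-light rocker over to on, then press the long home key of the hand panel all the way down and let it come up again. Leave the incident-light rocker and the two square focus keys as they are. Only press: nothing is to be picked up, and neither the hand panel nor the things standing about may be pushed out of their places.

Things in the scene. Friction and masses are not known exactly. Their poses are not given: they have to be found in the camera images.
- power_unit: Power unit, fixed: low cream case 240 wide (y), 215 deep (x), 65 mm high, a 170 x 85 x 10 mm blue cover on its flat rear top. Origin: centre of underside; x from the low front (39 mm, operator's side) to the back, y to the operator's left. Its front half is a light grey panel rising backwards at 12 degrees (normal -0.208, 0, 0.978) with three black rockers in a row.
- mains (a joint): Mains rocker: the larger one, apart at the right of the row, 40 mm long (up the slope), 30 wide; its axis lies level across the panel. 0 = off: its lower end, near the operator, with a white tick, stands 13 mm off the panel. 0.5 rad = on: lower end pushed in, about 3 mm off. Snap action, stays at 0 or 0.5; pushed at its lower end it starts at 2 to 3 N and flips by itself past 0.25.
- mains_on (a point): Where to push the mains rocker on: its face close to the lower end, 18 mm from its axis (pushed near the axis it will not go over); moves with the rocker, sinking 9 mm from off to on. z out of the rocker's face, x to its upper end, y to the operator's left. The rocker's axis is at x -70, y -75, z 48 mm in the power unit's frame.
- transmitted (a joint): Transmitted-light rocker: the middle of the three, 32 mm long, 22 wide, its axis at x -70, y +20, z 48 mm in the power unit's frame. 0 = off (lower end proud), 0.5 rad = on (lower end in); the same snap action as the mains rocker (2 to 4 N). Starts at 0. 56 mm up the slope from it is the right-hand dimmer knob, 24 mm wide, 13 tall.
- transmitted_on (a point): Where to push the transmitted-light rocker on: its face close to the lower end, 14 mm from its axis (axes as for mains_on). It sinks 7 mm from off to on. Friction under the fingertip adds to the push; 8 to 10 N does no harm on either rocker.
- incident (a joint): Incident-light rocker: the leftmost of the three, 60 mm left of the transmitted-light rocker, same shape and action, below the left-hand dimmer knob. 0 = off; starts at 0 and is to be left off.
- incident_on (a point): On the face of the incident-light rocker close to its lower end, 14 mm from its axis. Not to be pushed.
- focus_panel: Hand panel: loose 0.9 kg cream keypad on rubber feet, 180 wide (y), 130 deep (x), 28 mm high in front, 41 at the back, dark top sloping 6 degrees to the operator. Origin: centre of underside; x from the operator to the back, y to the operator's left. Screen at the back left, black jog knob (46 mm wide, 22 tall) at the back right, three grey keys along the front: square, long, square.
- home_key (a joint): Long home key in the middle of the row, 56 wide x 20 mm deep, standing 8.5 mm proud. 0 = up, 0.005 m = fully down; a spring pushes it back up: about 1.4 N to start, 4.5 N fully down.
- home_key_top (a point): Centre of the home key's top face (38 mm in front of the panel's centre); z out of the face, along which it travels, x to the back, y to the operator's left.
- left_key (a joint): Square focus key, 19 mm, 64 mm to the left of the home key; travel and spring as the home key's. 0 = up. Not to be pressed.
- right_key (a joint): Square focus key, 19 mm, 64 mm to the right of the home key; travel and spring as the home key's. 0 = up. Not to be pressed.
- large_dish: Bystander: closed clear culture dish, 90 mm across, 16 mm high, loose. Origin at the centre of its underside.
- small_dish: Bystander: closed clear culture dish, 55 mm across, 14 mm high, loose. Origin at the centre of its underside.
- amber_bottle: Bystander: amber reagent bottle, 54 mm across, 105 mm high, standing loose. Origin at the centre of its underside, z up along it.
- sample_jar: Bystander: clear sample jar with white cap, 42 mm across, 58 mm high, standing loose. Origin at the centre of its underside, z up along it.
- slide_box: Bystander: blue slide box, 100 x 85 x 34 mm, loose. Origin at the centre of its underside.
- forceps: Bystander: steel forceps, 130 mm long, 8 mm high, lying loose. Origin near its middle, on the bench; x along it.
- mag_glass: Bystander: black eyepiece loupe, 38 mm across, 38 mm high, standing loose on the power unit's blue cover. Origin at the centre of its underside, z up along it.
There are look-alikes about, which are no part of the job. What is shaped like the focus_panel but turquoise is not meant.

How it is judged:
By the outcome, as a careful person would: the job done as asked, in the order asked, and still so for the second after the job is handed in, with the robot touching nothing.
It also fails if it takes over 51 s, if anything falls off the work surface, if the arm or the gripper's body presses on something with over 40 N, if the wrist force passes 120 N, or if a joint passes its speed limit or range.

## Working session

There is one attempt and no reset: what is moved stays moved. The work goes in short steps, Python scripts to look and compute and a tool call to move; the robot and the scene stay as the last step left them, time stands still between calls to the robot, and variables do not carry over. Pictures are saved under pics/ and viewed, at most 12 in all, crops included, and the job is handed in when it is done.

Besides the shell and the picture viewer there is one more tool, called after "Emit:" as name([rows], argument=value, ...), one row to a line, values as JSON. drive_tool: Moves the arm, as the interface text tells. Its arguments: {"type":"object","properties":{"rows":{"type":"array","items":{"type":"array","items":{"type":"array","items":{"type":"number"}}}}},"required":["rows"]}

```bash
mkdir -p pics; ls
python3 - <<'E'
from cell import manip
import cv2,numpy as np
print(manip.tcp_to_grasp)
for n in("side","top"):
    im=manip.read_camera(n); cv2.imwrite(f"pics/{n}0.png",im[:,:,::-1]); c=manip.get_calibration(n); print(n,c)
s=manip.read_state(); print({k:np.round(v,4) for k,v in s.items()})
E
```

```text
pics
0.0187
side {'vfov': 44.28272531257789, 'cx': 253.0365345250545, 'cy': 187.78060886567533, 'pose': array([[-0.97941966,  0.1178813 , -0.16383264,  0.27545832],
       [-0.20123126, -0.63302671,  0.747518  ,  1.01405083],
       [-0.01559205,  0.76510207,  0.64372021,  1.09330946],
       [ 0.        ,  0.        ,  0.        ,  1.        ]])}
top {'vfov': 42.406170217507736, 'cx': 246.50255281523673, 'cy': 192.357232685492, 'pose': array([[ 0.02433996,  0.99045653, -0.1356592 ,  0.31776919],
       [-0.99969081,  0.02480478,  0.00173686, -0.19219156],
       [ 0.00508528,  0.13557498,  0.99075404,  1.5543849 ],
       [ 0.        ,  0.        ,  0.        ,  1.        ]])}
{'time': np.float64(0.1), 'joint_positions': array([-1.3047,  0.4915,  1.5594, -0.    ,  1.0917, -0.1056]), 'joint_velocities': array([ 0.002 , -0.0023, -0.0007,  0.    ,  0.0005, -0.0017]), 'tau': array([ 3.80000e-03, -6.19447e+01, -2.62025e+01,  0.00000e+00,
        2.90000e-03, -0.00000e+00]), 'ee_pos': array([ 0.227 , -0.5821,  0.2308]), 'eef_rot': array([-3.1405e+00, -1.0000e-04,  3.7180e-01]), 'wrist_force': array([-0.0854, -0.4388,  0.4986]), 'moment': array([ 0.012 , -0.0214,  0.0086]), 'finger_force': np.float64(0.0), 'finger_gap': np.float64(0.0856)}
```

Run:
```python
import cv2
for n in("side","top"):
    im=cv2.imread(f"pics/{n}0.png"); cv2.imwrite(f"pics/{n}0b.png",cv2.resize(im,(800,600),interpolation=cv2.INTER_CUBIC))
```

```text
(no output)
```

View pics/side0b.png

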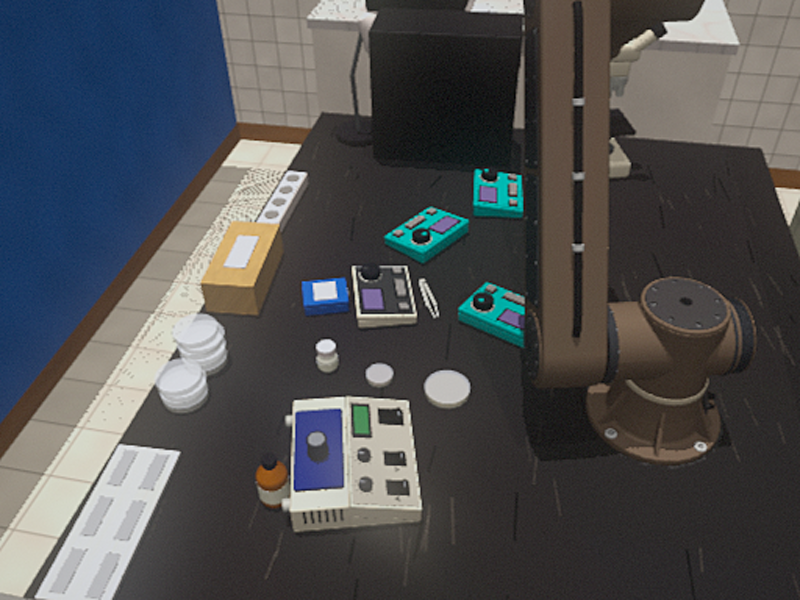

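View pics/top0b.png

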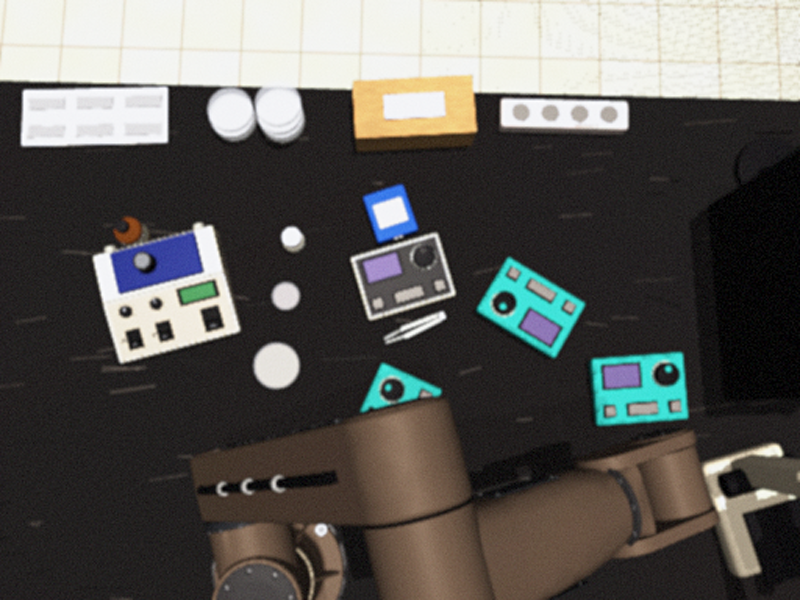

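The side view shows the power unit around (355,460) and the cream hand panel around (385,295). In the top view the mains rocker is at about (212,319), transmitted at (164,331) and the home key at (409,295), all at 800-px scale. I'll enlarge crops for exact pixels.

Run:
```python
import cv2,numpy as np
from cell import manip
av={n:np.mean([manip.read_camera(n).astype(float) for _ in range(4)],0).astype(np.uint8)[:,:,::-1] for n in("side","top")}
for n in av: cv2.imwrite(f"pics/{n}_av.png",av[n])
def crop(n,x,y,w,h,s,f):
    c=cv2.resize(av[n][y:y+h,x:x+w],None,fx=s,fy=s,interpolation=cv2.INTER_CUBIC)
    for i in range(0,w,10):
        cv2.putText(c,str(x+i),(i*s,8),0,.3,(0,255,255),1); cv2.line(c,(i*s,10),(i*s,h*s),(0,255,255) ,1) if i%20==0 else 0
    for j in range(0,h,10):
        cv2.putText(c,str(y+j),(0,j*s+4),0,.3,(0,255,0),1); cv2.line(c,(18,j*s),(w*s,j*s),(0,255,0),1) if j%20==0 else 0
    return c
cv2.imwrite("pics/c1.png",crop("top",55,135,100,100,6,0))
cv2.imwrite("pics/c2.png",crop("side",180,245,95,98,6,0))
a=crop("top",220,145,75,62,8,0)
cv2.imwrite("pics/c3.png",a)
cv2.imwrite("pics/c4.png",crop("side",215,160,75,55,8,0))
```

```text
(no output)
```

View pics/c1.png

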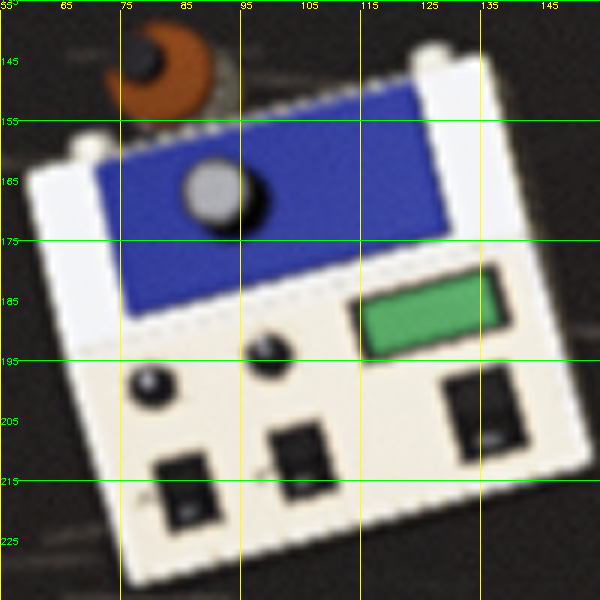

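View pics/c2.png

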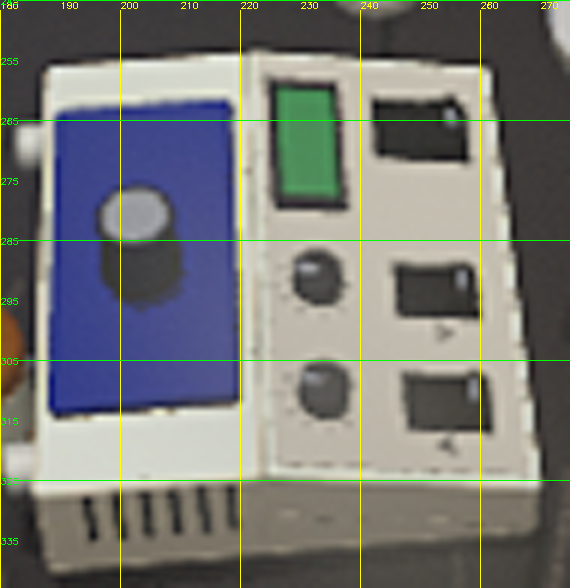

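View pics/c3.png

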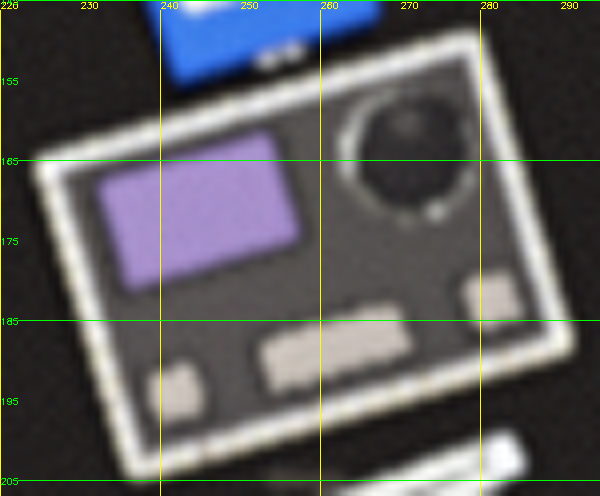

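View pics/c4.png

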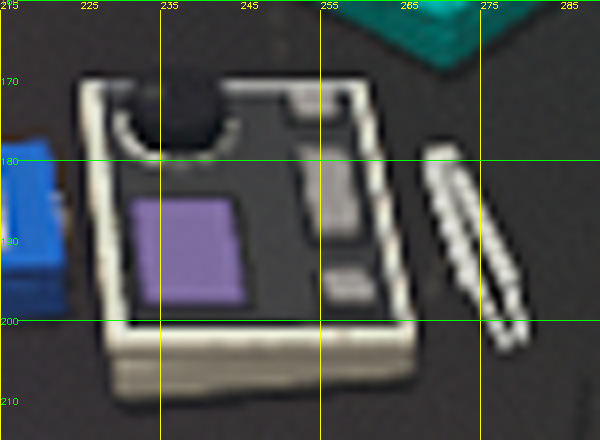

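```bash
cat > fit.py <<'E'
import numpy as np
from scipy.optimize import least_squares
from cell import manip
C={n:manip.get_calibration(n) for n in("side","top")}
def proj(n,P,k=0):
    c=C[n]; M=np.linalg.inv(c["pose"]); p=P@M[:3,:3].T+M[:3,3]
    u=np.c_[p[:,0],-p[:,1]]/-p[:,2:3]; u=u*(1+k*(u**2).sum(1,keepdims=True))
    return u*192/np.tan(np.radians(c["vfov"]/2))+[c["cx"],c["cy"]]
s=np.sin(np.radians(12));sl=.0
def pt(x,y,z): return [x/1e3,y/1e3,z/1e3]
PU={'FL':pt(-107.5,120,39),'FR':pt(-107.5,-120,39),'BR':pt(107.5,-120,65),'BL':pt(107.5,120,65),'m':pt(-71,-75,55),'t':pt(-71,20,54),'i':pt(-71,80,54)}
FP={'FL':pt(-65,90,28),'FR':pt(-65,-90,28),'BR':pt(65,-90,41),'BL':pt(65,90,41),'h':pt(-38.5,0,39)}
def q(x,y,o,s): return [o[0]+x/s-.45,o[1]+y/s-.45]
t=(55,135);sd=(180,245)
MPU={'top':{'FL':q(132,585,t,6),'FR':q(593,460,t,6),'BR':q(490,57,t,6),'BL':q(25,172,t,6),'m':q(484,412,t,6),'t':q(303,460,t,6),'i':q(187,492,t,6)},
'side':{'FR':q(490,68,sd,6),'FL':q(540,475,sd,6),'BR':q(47,65,sd,6),'BL':q(35,488,sd,6),'m':q(420,129,sd,6),'t':q(437,291,sd,6),'i':q(448,402,sd,6)}}
t=(220,145);sd=(215,160)
MFP={'top':{'FL':q(130,478,t,8),'FR':q(575,345,t,8),'BR':q(475,30,t,8),'BL':q(37,165,t,8),'h':q(336,347,t,8)},
'side':{'BR':q(82,82,sd,8),'FR':q(365,82,sd,8),'FL':q(413,325,sd,8),'BL':q(108,337,sd,8),'h':q(331,192,sd,8)}}
def W(p,P):
    c,s=np.cos(p[2]),np.sin(p[2]); return P@np.array([[c,s,0],[-s,c,0],[0,0,1]])+[p[0],p[1],p[3] if len(p)>3 else 0]
def res(p,cams,free,ks):
    r=[]
    for o,(G,M) in enumerate(((PU,MPU),(FP,MFP))):
        pp=p[4*o:4*o+4] if free else np.r_[p[4*o:4*o+3],0]
        for j,n in enumerate(cams):
            K=list(M[n]); r.append(proj(n,W(pp,np.array([G[a] for a in K])),p[8+("side","top").index(n)] if ks else 0)-np.array([M[n][a] for a in K]))
    return r
x0=np.array([.55,.3,0.2,0,.6,-.2,0.2,0,0,0])
if __name__=="__main__":
    np.set_printoptions(precision=4,suppress=True,linewidth=150)
    for cams in (["side"],["top"],["side","top"]):
        for free,ks in ((0,0),(1,0),(1,1),(0,1)):
            f=least_squares(lambda p:np.concatenate([a.ravel() for a in res(p,cams,free,ks)]),x0)
            print(cams,free,ks,f.x,"rms",np.sqrt(2*f.cost/len(f.fun)))
    for r in res(f.x,cams,free,ks): print(r.T)
    # triangulation per point
    for o,(G,M) in enumerate(((PU,MPU),(FP,MFP))):
        for a in G:
            g=least_squares(lambda X:np.concatenate([(proj(n,X[None],f.x[8+j])-M[n][a]).ravel() for j,n in enumerate(("side","top"))]),[.6,0,.05])
            print(a,g.x,W(np.r_[f.x[4*o:4*o+3],0],np.array([G[a]]))[0],"res",np.abs(g.fun).max())
E
python3 fit.py
```

```text
['side'] 0 0 [ 0.5269  0.2376  0.2837  0.      0.5765 -0.2262  0.3126  0.      0.      0.    ] rms 0.7426697958658703
['side'] 1 0 [ 0.5298  0.2276  0.2837 -0.0138  0.5829 -0.2534  0.3126 -0.0234  0.      0.    ] rms 0.6360690167071671
['side'] 1 1 [ 0.5241  0.2516  0.2843  0.011   0.5827 -0.2523  0.3126 -0.0225 -0.2421  0.    ] rms 0.5525477424480547
['side'] 0 1 [ 0.5266  0.2417  0.2841 -4.692   0.5766 -0.2262  0.3127  0.     -0.1646  0.    ] rms 0.6063091789425621
['top'] 0 0 [ 0.5277  0.2347  0.2843  0.      0.5771 -0.2284  0.3236  0.      0.      0.    ] rms 0.30192979727225955
['top'] 1 0 [ 0.5277  0.2345  0.2842  0.0007  0.5787 -0.2287  0.3235 -0.01    0.      0.    ] rms 0.2861010484020548
['top'] 1 1 [ 0.5301  0.237   0.2839 -0.0186  0.5788 -0.2287  0.3235 -0.0109 -1.9374  0.0728] rms 0.24463254405345683
['top'] 0 1 [ 0.5278  0.2341  0.2841  6.5232  0.5771 -0.2284  0.3236 -0.      0.      0.0155] rms 0.2930037809322384
['side', 'top'] 0 0 [ 0.5274  0.236   0.284   0.      0.5769 -0.2279  0.3194  0.      0.      0.    ] rms 0.6369453186725684
['side', 'top'] 1 0 [ 0.5278  0.2
[... 948 characters left out ...]
es 0.09519551960298145
BL [0.5962 0.3838 0.0674] [0.5968 0.3828 0.065 ] res 0.33699238314054014
m [0.4813 0.1453 0.0486] [0.4802 0.1456 0.055 ] res 0.17168487466204851
t [0.4542 0.2368 0.0478] [0.4535 0.2368 0.054 ] res 0.2381546459031938
i [0.4368 0.2952 0.0485] [0.4367 0.2944 0.054 ] res 0.06116390289301421
FL [ 0.4884 -0.1626  0.032 ] [ 0.487  -0.1629  0.028 ] res 0.09333569774759098
FR [ 0.5446 -0.3352  0.0227] [ 0.5435 -0.3338  0.028 ] res 0.4631517892291299
BR [ 0.6668 -0.2931  0.0374] [ 0.6669 -0.2929  0.041 ] res 0.2081652009792947
BL [ 0.6101 -0.1232  0.0396] [ 0.6104 -0.122   0.041 ] res 0.4181107923150762
h [ 0.5405 -0.2413  0.0335] [ 0.5404 -0.24    0.039 ] res 0.1921680120362339
```

```bash
cat > go.py <<'E'
import numpy as np
from scipy.spatial.transform import Rotation as R
from cell import manip
PUp=(.5274,.236,.284); FPp=(.577,-.228,.319)
def w(p,x,y,z):
    c,s=np.cos(p[2]),np.sin(p[2]); return np.array([p[0]+(c*x-s*y)/1e3,p[1]+(s*x+c*y)/1e3,z/1e3])
T={'mid':np.array([.50,-.32,.2]),'mains':w(PUp,-93,-75,80),'trans':w(PUp,-90.5,20,80),'home':w(FPp,-39,0,70)}
def d(a,b,yaw):  # cm in tool axes, tool down
    return R.from_euler('xyz',[np.pi,0,yaw]).inv().apply(np.array(b)-a)*100
E
python3 - <<'E'
from go import *
s=manip.read_state(); p=s['ee_pos']
for k in T: print(k,T[k])
print(d(p,T['mid'],.284),d(T['mid'],T['mains'],.284),d(T['mains'],T['trans'],.284),d(T['trans'],T['home'],.284))
E
```

```text
mid [ 0.5  -0.32  0.2 ]
mains [0.45914019 0.13794594 0.08      ]
trans [0.43492127 0.22984096 0.08      ]
home [ 0.53996757 -0.24023107  0.07      ]
[ 33.5514048  -17.53198264   3.13004574] [  8.90923128 -45.105052    12.        ] [ 2.50000000e-01 -9.50000000e+00 -1.16341446e-15] [-3.08746846 48.0675766   1.        ]
```

Emit:
drive_tool([
  [[0,0,0,0,5.0],[0,2.4,-1.25,0.2,0],[0,2.4,-1.25,0.2,0],[0,2.4,-1.25,0.2,0],[0,2.4,-1.25,0.2,0],[0,2.4,-1.25,0.2,0],[0,2.4,-1.25,0.2,0],[0,2.4,-1.25,0.2,0]],
])

```text
time: 1.17
ee_pos: [0.3646, -0.4502, 0.2173]
eef_rot: [3.141, -0.0, 0.284]
wrist_force: [0.8, -0.4, 1.4]
finger_gap: -0.0001
finger_force: 0.0
```

Emit:
drive_tool([
  [[0,2.4,-1.25,0.2,0],[0,2.4,-1.25,0.2,0],[0,2.4,-1.25,0.2,0],[0,2.4,-1.25,0.2,0],[0,2.4,-1.25,0.2,0],[0,2.4,-1.25,0.2,0],[0,2.4,-1.25,0.2,0],[0,0,0,0,0]],
])

```text
time: 1.83
ee_pos: [0.5028, -0.3171, 0.203]
eef_rot: [-3.141, -0.0, 0.287]
wrist_force: [0.2, -0.2, -0.2]
finger_gap: -0.0001
finger_force: 0.0
```

Emit:
drive_tool([
  [[0,0.7,-3.4,0,0],[0,0.7,-3.4,0,0],[0,0.7,-3.4,0,0],[0,0.7,-3.4,0,0],[0,0.7,-3.4,0,0],[0,0.7,-3.4,0,0],[0,0.7,-3.4,0,0],[0,0.7,-3.4,0,0]],
])

```text
time: 2.5
ee_pos: [0.4773, -0.0421, 0.2035]
eef_rot: [3.141, -0.0, 0.284]
wrist_force: [0.7, -0.8, -0.4]
finger_gap: -0.0001
finger_force: 0.0
```

Emit:
drive_tool([
  [[0,0.7,-3.4,0,0],[0,0.7,-3.4,0,0],[0,0.7,-3.4,0,0],[0,0.7,-3.4,0,0],[0,0.5,-3.0,0,0],[0,0,0,0,0],[0,0,0,0,0],[0,0,0,0,0]],
])

```text
time: 3.17
ee_pos: [0.463, 0.1249, 0.2033]
eef_rot: [3.141, -0.0, 0.285]
wrist_force: [0.8, 0.1, 0.4]
finger_gap: 0.0004
finger_force: 0.0
```

Run:
```python
from go import *
s=manip.read_state(); print(s['time'],s['ee_pos'],s['eef_rot'],s['finger_gap'],d(s['ee_pos'],T['mains'],s['eef_rot'][2]))
import cv2
im=manip.read_camera("side")[:,:,::-1]; cv2.imwrite("pics/s1.png",cv2.resize(im[170:350,150:330],None,fx=3.3,fy=3.3,interpolation=cv2.INTER_CUBIC))
```

```text
3.1667 [0.46295699 0.12494041 0.20333627] [ 3.14131676e+00 -9.00488765e-05  2.85011147e-01] 0.0003684234445760239 [-6.08760751e-04 -1.35540353e+00  1.23336271e+01]
```

View pics/s1.png

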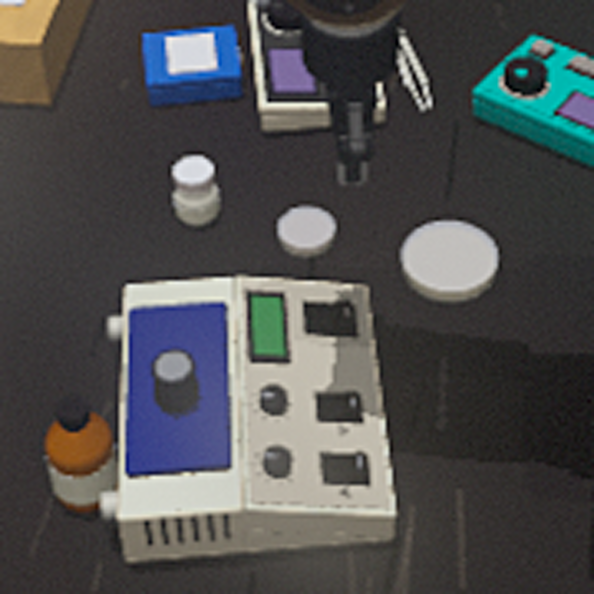

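The picture shows the shut fingertips at about (352,180) in the crop, hanging in front of the power unit. They appear about 22–25 mm wide, as assumed. Next I move over the mains rocker and down.

Emit:
drive_tool([
  [[0,0,-1.35,0,0],[0,0,0,3,0],[0,0,0,4,0],[0,0,0,4,0],[0,0,0,2,0],[0,0,0,1,0],[0,0,0,0,0],[0,0,0,0,0]],
])

```text
time: 3.88
ee_pos: [0.4594, 0.1373, 0.0632]
eef_rot: [3.142, 0.001, 0.283]
wrist_force: [0.1, 0.6, 0.5]
finger_gap: -0.0002
finger_force: 0.0
```

Emit:
drive_tool([
  [[0,0,0,0.15,0],[0,0,0,0.15,0],[0,0,0,0.1,0],[0,0,0,0.1,0],[0,0,0,0.1,0],[0,0,0,0,0],[0,0,0,0,0],[0,0,0,0,0]],
])

```text
time: 4.55
ee_pos: [0.4592, 0.1383, 0.0573]
eef_rot: [3.141, -0.0, 0.285]
wrist_force: [0.9, 0.3, 0.2]
finger_gap: 0.0002
finger_force: 0.0
```

Contact is expected at about 0.056. I go down in small steps.

Emit:
drive_tool([
  [[0,0,0,0.1,0],[0,0,0,0.1,0],[0,0,0,0.1,0],[0,0,0,0,0],[0,0,0,0,0],[0,0,0,0,0],[0,0,0,0,0],[0,0,0,0,0]],
])

```text
time: 5.22
ee_pos: [0.4591, 0.1383, 0.0543]
eef_rot: [3.141, -0.0, 0.285]
wrist_force: [-0.8, -0.4, 1.3]
finger_gap: -0.0001
finger_force: 0.7
```

Emit:
drive_tool([
  [[0,0,0,0.1,0],[0,0,0,0.1,0],[0,0,0,0,0],[0,0,0,0,0],[0,0,0,0,0],[0,0,0,0,0],[0,0,0,0,0],[0,0,0,0,0]],
])

```text
time: 5.88
ee_pos: [0.4592, 0.1383, 0.0523]
eef_rot: [3.141, -0.0, 0.285]
wrist_force: [0.6, -0.1, 0.7]
finger_gap: 0.0002
finger_force: 0.0
```

Emit:
drive_tool([
  [[0,0,0,0.1,0],[0,0,0,0.1,0],[0,0,0,0,0],[0,0,0,0,0],[0,0,0,0,0],[0,0,0,0,0],[0,0,0,0,0],[0,0,0,0,0]],
])

```text
time: 6.55
ee_pos: [0.4591, 0.1383, 0.0503]
eef_rot: [3.141, -0.0, 0.285]
wrist_force: [0.2, 0.4, 0.2]
finger_gap: 0.0
finger_force: 0.0
```

Emit:
drive_tool([
  [[0,0,0,0.1,0],[0,0,0,0.1,0],[0,0,0,0,0],[0,0,0,0,0],[0,0,0,0,0],[0,0,0,0,0],[0,0,0,0,0],[0,0,0,0,0]],
])

```text
time: 7.22
ee_pos: [0.4593, 0.1383, 0.0487]
eef_rot: [3.141, -0.001, 0.285]
wrist_force: [-1.8, -0.4, 8.5]
finger_gap: -0.0002
finger_force: 4.1
```

Firm contact at 0.0487, which is where the switched-on face should be. I raise the tool and move over the transmitted rocker, then look.

Emit:
drive_tool([
  [[0,0,0,-1,0],[0,0,0,-2,0],[0,0,0,-3,0],[0,0,-2,-3,0],[0,0,-3,0,0],[0,0.25,-3,0,0],[0,0,-1.5,0,0],[0,0,0,0,0]],
])

```text
time: 7.88
ee_pos: [0.4341, 0.2323, 0.139]
eef_rot: [-3.141, -0.001, 0.287]
wrist_force: [-0.7, -1.0, -1.2]
finger_gap: 0.0002
finger_force: 0.0
```

Run:
```python
from go import *
s=manip.read_state(); print(s['time'],s['ee_pos'],s['wrist_force'],d(s['ee_pos'],T['trans'],s['eef_rot'][2]))
import cv2
im=[cv2.resize(i[245:345,195:285],None,fx=4.4,fy=4.4,interpolation=cv2.INTER_CUBIC) for i in (manip.read_camera("side")[:,:,::-1],cv2.imread("pics/side_av.png"))]
cv2.imwrite("pics/s2.png",np.hstack(im))
```

```text
7.8833 [0.43406325 0.23232085 0.13895157] [-0.72670057 -0.99023798 -1.1620271 ] [0.0120443  0.2621367  5.89515651]
```

View pics/s2.png

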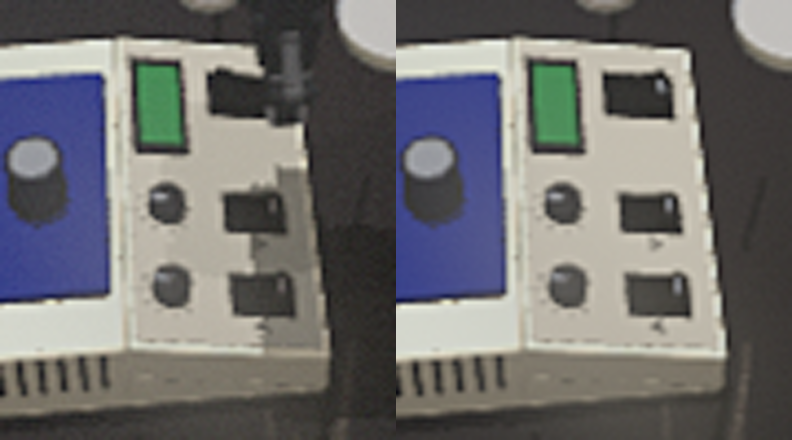

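The left half shows the mains rocker's upper end raised at (212,70), so it is on. Its lower end is hidden by the finger. The other two rockers still have their glinting lower ends proud, at (275,205) and (290,283). Next I press transmitted.

Emit:
drive_tool([
  [[0,0,0.25,0,0],[0,0,0,3,0],[0,0,0,3,0],[0,0,0,1.4,0],[0,0,0,0.5,0],[0,0,0,0,0],[0,0,0,0,0],[0,0,0,0,0]],
])

```text
time: 8.6
ee_pos: [0.4362, 0.2276, 0.0602]
eef_rot: [3.142, -0.001, 0.284]
wrist_force: [-0.3, 0.2, -0.0]
finger_gap: -0.0002
finger_force: 0.0
```

Emit:
drive_tool([
  [[0,0,0,0.1,0],[0,0,0,0.1,0],[0,0,0,0.1,0],[0,0,0,0.1,0],[0,0,0,0.1,0],[0,0,0,0,0],[0,0,0,0,0],[0,0,0,0,0]],
])

```text
time: 9.27
ee_pos: [0.4355, 0.2278, 0.0542]
eef_rot: [3.141, 0.0, 0.285]
wrist_force: [-0.9, -0.6, 1.7]
finger_gap: -0.0
finger_force: 1.1
```

Emit:
drive_tool([
  [[0,0,0,0.1,0],[0,0,0,0.1,0],[0,0,0,0.1,0],[0,0,0,0,0],[0,0,0,0,0],[0,0,0,0,0],[0,0,0,0,0],[0,0,0,0,0]],
])

```text
time: 9.93
ee_pos: [0.4356, 0.2278, 0.0513]
eef_rot: [3.142, -0.0, 0.285]
wrist_force: [-0.5, -0.1, 0.5]
finger_gap: -0.0002
finger_force: 0.0
```

Emit:
drive_tool([
  [[0,0,0,0.1,0],[0,0,0,0.1,0],[0,0,0,0.05,0],[0,0,0,0,0],[0,0,0,0,0],[0,0,0,0,0],[0,0,0,0,0],[0,0,0,0,0]],
])

```text
time: 10.6
ee_pos: [0.4359, 0.2279, 0.0497]
eef_rot: [3.142, -0.001, 0.285]
wrist_force: [-1.9, -2.1, 15.5]
finger_gap: -0.0001
finger_force: 8.0
```

Emit:
drive_tool([
  [[0,0,0,-1,0],[0,0,0,-2,0],[0,0,0,-3,0],[0,0,0,-3,0],[0,-0.2,3.2,0,0],[0,-0.2,3.4,0,0],[0,-0.2,3.4,0,0],[0,-0.2,3.4,0,0]],
])

```text
time: 11.27
ee_pos: [0.4656, 0.0957, 0.1393]
eef_rot: [3.141, -0.001, 0.285]
wrist_force: [1.0, 0.9, 0.1]
finger_gap: -0.0002
finger_force: 0.0
```

Emit:
drive_tool([
  [[0,-0.2,3.4,0,0],[0,-0.2,3.4,0,0],[0,-0.2,3.4,0,0],[0,-0.2,3.4,0,0],[0,-0.2,3.4,0,0],[0,-0.2,3.4,0,0],[0,-0.2,3.4,0,0],[0,0,3.0,0,-2]],
])

```text
time: 11.93
ee_pos: [0.5273, -0.1664, 0.139]
eef_rot: [3.141, 0.0, 0.318]
wrist_force: [0.1, 0.6, -0.5]
finger_gap: 0.0001
finger_force: 0.0
```

Run:
```python
from go import *
s=manip.read_state(); print(s['time'],s['ee_pos'],s['eef_rot'],s['wrist_force'],d(s['ee_pos'],T['home'],s['eef_rot'][2]))
import cv2
im=[cv2.resize(i[245:345,195:285],None,fx=4.4,fy=4.4,interpolation=cv2.INTER_CUBIC) for i in (manip.read_camera("side")[:,:,::-1],cv2.imread("pics/side_av.png"))]
cv2.imwrite("pics/s3.png",np.hstack(im))
```

```text
11.9333 [ 0.52726059 -0.1664192   0.13903962] [3.14141680e+00 6.29832099e-06 3.18285295e-01] [ 0.05348388  0.63078789 -0.52168754] [-1.10298203  7.40810483  6.90396165]
```

View pics/s3.png

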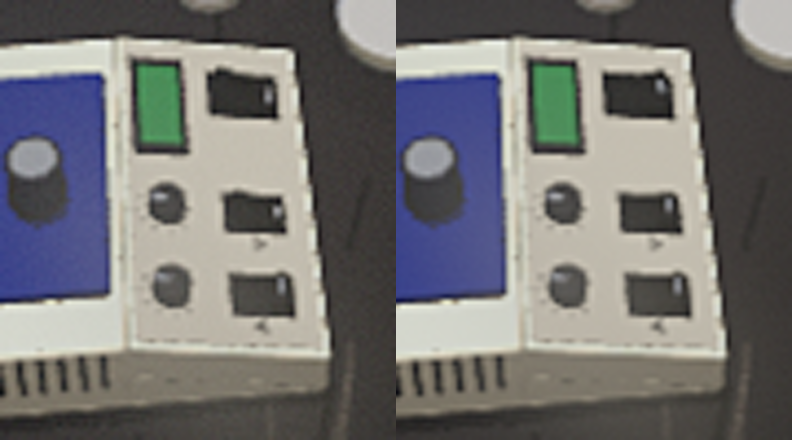

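In the left half the mains and transmitted rockers have both flipped: upper ends raised at (212,70) and (225,195), lower ends sunk. The incident rocker is unchanged. Next is the home key.

Emit:
drive_tool([
  [[0,-0.5,3.0,0,0],[0,-0.5,3.0,0,0],[0,-0.1,1.4,0,0],[0,0,0,3.0,0],[0,0,0,3.4,0],[0,0,0,2.0,0],[0,0,0,0.6,0],[0,0,0,0,0]],
])

```text
time: 12.65
ee_pos: [0.5396, -0.2373, 0.0476]
eef_rot: [-3.139, 0.002, 0.32]
wrist_force: [0.1, 0.4, 0.2]
finger_gap: -0.0
finger_force: 0.0
```

Emit:
drive_tool([
  [[0,0,0,0.2,0],[0,0,0,0,0],[0,0,0,0,0],[0,0,0,0,0],[0,0,0,0,0],[0,0,0,0,0],[0,0,0,0,0],[0,0,0,0,0]],
])

```text
time: 13.32
ee_pos: [0.5401, -0.238, 0.0469]
eef_rot: [3.141, -0.0, 0.319]
wrist_force: [-0.5, 0.8, -0.2]
finger_gap: -0.0
finger_force: 0.0
```

Run:
```python
from go import *
s=manip.read_state(); print(s['time'],s['ee_pos'],s['eef_rot'],s['wrist_force'],d(s['ee_pos'],T['home'],s['eef_rot'][2]))
import cv2
im=[cv2.resize(i[150:220,215:305],None,fx=4.4,fy=4.4,interpolation=cv2.INTER_CUBIC) for i in (manip.read_camera("side")[:,:,::-1],cv2.imread("pics/side_av.png"))]
cv2.imwrite("pics/s4.png",np.hstack(im))
```

```text
13.3167 [ 0.54010992 -0.237968    0.04694761] [ 3.14136740e+00 -1.18790233e-04  3.19408227e-01] [-0.45164835  0.82255171 -0.2284758 ] [-0.08457623  0.21039129 -2.30523888]
```

View pics/s4.png

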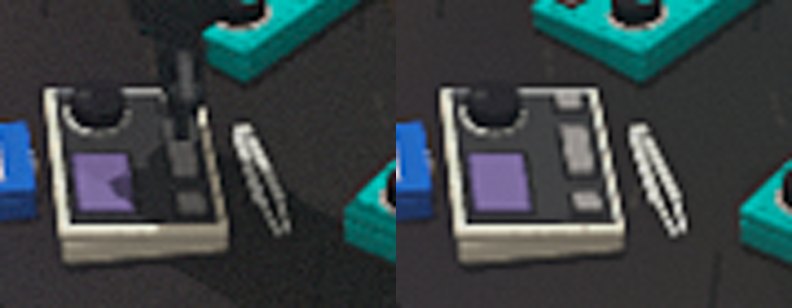

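The fingertip is at (180,135), over the middle of the home key and clear of both square keys. The panel has not moved. I press slowly.

Emit:
drive_tool([
  [[0,0,0.1,0.2,0],[0,0,0,0.2,0],[0,0,0,0.2,0],[0,0,0,0.1,0],[0,0,0,0.1,0],[0,0,0,0,0],[0,0,0,0,0],[0,0,0,0,0]],
])

```text
time: 14.03
ee_pos: [0.5404, -0.2389, 0.0389]
eef_rot: [3.141, 0.0, 0.319]
wrist_force: [-0.5, 1.0, 1.4]
finger_gap: 0.0
finger_force: 0.8
```

Emit:
drive_tool([
  [[0,0,0,0.1,0],[0,0,0,0.1,0],[0,0,0,0,0],[0,0,0,0,0],[0,0,0,0,0],[0,0,0,0,0],[0,0,0,0,0],[0,0,0,0,0]],
])

```text
time: 14.7
ee_pos: [0.5405, -0.2389, 0.0369]
eef_rot: [3.141, -0.0, 0.319]
wrist_force: [1.2, 2.6, 3.0]
finger_gap: 0.0001
finger_force: 1.4
```

Emit:
drive_tool([
  [[0,0,0,0.1,0],[0,0,0,0.05,0],[0,0,0,0,0],[0,0,0,0,0],[0,0,0,0,0],[0,0,0,0,0],[0,0,0,0,0],[0,0,0,0,0]],
])

```text
time: 15.37
ee_pos: [0.5405, -0.239, 0.0354]
eef_rot: [3.141, -0.0, 0.319]
wrist_force: [1.9, 1.7, 4.3]
finger_gap: -0.0007
finger_force: 1.8
```

Emit:
drive_tool([
  [[0,0,0,0.05,0],[0,0,0,0.05,0],[0,0,0,0,0],[0,0,0,0,0],[0,0,0,0,0],[0,0,0,0,0],[0,0,0,0,0],[0,0,0,0,0]],
])

```text
time: 16.03
ee_pos: [0.5405, -0.239, 0.0344]
eef_rot: [3.141, -0.0, 0.319]
wrist_force: [3.0, 2.6, 5.3]
finger_gap: -0.0001
finger_force: 2.4
```

Emit:
drive_tool([
  [[0,0,0,0.05,0],[0,0,0,0.03,0],[0,0,0,0,0],[0,0,0,0,0],[0,0,0,0,0],[0,0,0,0,0],[0,0,0,0,0],[0,0,0,0,0]],
])

```text
time: 16.7
ee_pos: [0.5406, -0.239, 0.0341]
eef_rot: [3.141, -0.001, 0.319]
wrist_force: [0.9, 2.9, 11.6]
finger_gap: -0.0001
finger_force: 5.6
```

The force jumps to 11.6 N, so the key is at its stop. I raise the tool clear.

Emit:
drive_tool([
  [[0,0,0,-0.3,0],[0,0,0,-0.5,0],[0,0,0,-1,0],[0,0,0,-3,0],[0,0,0,-4,0],[0,0,0,-4,0],[0,0,0,0,0],[0,0,0,0,0]],
])

```text
time: 17.37
ee_pos: [0.5407, -0.2392, 0.1639]
eef_rot: [3.139, -0.002, 0.319]
wrist_force: [-0.8, 0.3, -0.6]
finger_gap: 0.0
finger_force: 0.0
```

Run:
```python
from go import *
import cv2
im=[cv2.resize(i[150:345,180:305],None,fx=3,fy=3,interpolation=cv2.INTER_CUBIC) for i in (manip.read_camera("side")[:,:,::-1],cv2.imread("pics/side_av.png"))]
cv2.imwrite("pics/s5.png",np.hstack(im))
```

```text
(no output)
```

View pics/s5.png

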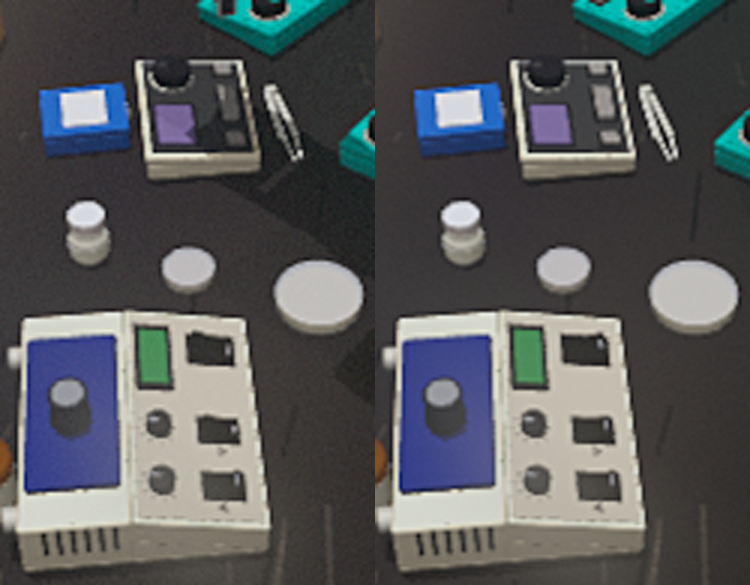

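Mains (210,350) and transmitted (218,430) are both on, and incident (222,485) is unchanged. The panel and bystanders have not moved, and the home key is up again at (228,100).

```bash
python3 -c "
from cell import manip
print(manip.job_done())"
```

```text
the job is handed in; nothing more can be done
None
```

I switched the mains rocker on, then the transmitted-light rocker, then pressed the home key to its stop and let it come back up. The incident-light rocker, the focus keys, the hand panel and the bystanders look undisturbed in the last picture, and the job was handed in at about 17 s.

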